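# Slide the mug shard along the rail into its corner pocket

### The job

A sharp shard of a broken mug lies loose on the pull-out pine tray. Without picking it up, push it with the fingertips against the tray's back rail and, once it bears on the rail, slide it along the rail fully home into the corner pocket with the red liner, lying snug along the rail and up against the end wall. Never lift or tip the shard, leave the cans, vial, clamshell and jar lid where they are, and finish with the robot clear.

Things in the scene. Friction and masses are not known exactly. Their poses are not given: they have to be found in the camera images.
- tray: Fixed pine tray pulled out of a white low cabinet at its +y end (from y = 345 mm, 220 mm high). Origin: on the work surface under the middle of its main bay; x to the back rail, away from the robot, y along the rail, z up. Tray floor at z = 30 mm. Main bay inside: x -140 to 115 mm, y -225 to 225 mm; walls 8 mm thick, tops at z = 65 mm. Side bays beyond, to y = +-341 mm, hold the cans
- shard: Loose mug shard, 60 to 130 g: white base slab 6 mm thick with broken blue wall. Origin: middle of its underside. 46 mm along its x, 70 mm along its y. The wall, 6 mm thick, is a shallow U seen from above, open to -x: a flat part 44 mm long, 26 mm high on the +x edge (outer face x = 23, inner x = 17 mm), turned to the back rail within 30 degrees, and a wing 22 mm high at each end
- shard_hollow (a point): In the shard's hollow, on top of its slab (6 mm above the tray floor), 5 mm to -x of its origin. The wings run back from the flat wall at 60 degrees to it, to x = -4, y = +-33 mm (shard axes). The hollow is 33 mm wide at the flat wall, about 50 mm at this point: shut fingertips up to 30 mm across fit in and can press on wall and wings from inside
- rail_mid (a point): Top edge of the back rail's inner face at mid-length (tray x = 115 mm, y = 0). The straight rail is 8 mm thick and rises 35 mm above the tray floor. With the shard flush on it, the shard's long side lies along it and the shard's origin is at tray x = 92 mm
- liner_red: Red liner, 52 x 70 mm, on the floor of the pocket to use, at either end of the rail; nothing to bump on. Origin: its middle, where the shard's origin lies when fully home. The pocket, between rail and a fence 14 mm high and 8 mm thick, is 54 mm wide and 45 mm deep along the rail; it is open above and to the tray's middle. The shard, 70 mm long, stands out 25 mm when home
- liner_green: The same liner in green, in the other corner pocket (kept for glass; not used)
- clamshell: Clear plastic food clamshell, 94 x 84 mm, 42 mm high, in a front corner of the main bay. Origin: middle of its underside
- vial: Brown glass vial, upright, 28 mm diameter, 60 mm high, black cap, in the other front corner of the main bay. Origin: middle of its underside
- can_a: Aluminium drink can, upright, 66 mm diameter, 116 mm high, in the side bay at the cabinet end. Origin: middle of its underside
- can_b: Copper-coloured drink can, upright, 66 mm diameter, 116 mm high, in the side bay at the end away from the cabinet. Origin: middle of its underside
- jar_lid: Brass-coloured jar lid, a disc 64 mm across and 12 mm high, in the side bay at the cabinet end. Origin: middle of its underside
Things that resemble listed ones, but are neither listed nor needed, are in the scene too. What is meant by the shard is not black, and is the larger of those in its own colour.

How it is judged:
By the outcome, as a careful person would: the job done as asked, in the order asked, and still so for the second after the job is handed in, with the robot touching nothing.
It also fails if it takes over 48 s, if anything falls off the work surface, if the arm or the gripper's body presses on something with over 40 N, if the wrist force passes 120 N, or if a joint passes its speed limit or range.

### The arm

A 7-joint arm with a two-finger parallel gripper is mounted at the origin on the work surface. World frame = base frame: x ahead of the robot, y to its left, z up, the work surface at z = 0. Lengths are in m, angles in rad, forces in N, time in s.
With the tool pointing down it reaches from about 0.4 to 0.85 m from the base axis. Payload 4.4 kg.
Tool frame: the origin (TCP) lies on the centre line of the jaws, within the pads' length; the fingertips stand 17 mm ahead of it and the grasp point (between the pads) lies 2 mm behind it (bot.finger_overhang is the distance from the TCP to the fingertips, in m); z points along the fingers, y is the line along which they close (so a half turn about z gives the same grasp; the last joint's range is limited). The gripper opens to 94 mm and grips with 3 to 60 N. Pads are 16 mm wide; open, the fingers measure 119 mm over their backs; the gripper's body (75 mm by 177 mm) begins 78 mm behind the grasp point.
Start: joints at [1.177, 0.628, 0.038, 1.517, -0.027, 0.996, -0.02], TCP at [0.209, -0.615, 0.222] pointing down, gripper open.
Joint ranges: [-3.06, 3.06], [-0.37, 2.12], [-1.25, 1.32], [0.18, 2.47], [-1.1, 4.24], [0.23, 1.98], [-2.94, 2.94]. Speed limits (rad/s): [2.57, 2.57, 3.14, 3.14, 3.14, 3.14, 3.14].

### API

Orientations are given as a 3x3 rotation matrix whose columns are the frame's x, y, z axes.
In Python, from plant import bot, snapshot, calibration, models gives the robot as it stands.
- The arm moves only by the tool step_arm, never from a script. Its argument "plan" is a list of rows, each an object of numbers: "tx", "ty", "tz": the shift along the tool's x, y, z in mm; "ax", "ay", "az": the turn, a rotation vector about the tool's x, y, z in degrees. A call has 1 to 20 rows; each row is the pose to reach, as a shift and turn from the pose commanded when the call began, along the tool's axes at that moment; what a row does not reach only later rows make up. A row lasts 1/12 s, in which the tool goes at most 41.7 mm and 7.16 degrees, less where a joint would pass 70% of its speed; a pose out of reach is approached as far as the arm can. A call with a gripper value outside its range is refused whole. "jaw" is the opening in per cent of the stroke, from 0 (shut) to 100 (fully open), set as the call begins (left out, the last holds). The fingers move at their own pace and stop on an object; "grip_force" is the grip in N (left out, the last holds). Time passes only in rows, so rows that repeat a pose let the fingers close. It gives the time, the measured TCP pose, the force, the opening and the grip force at its end, in the units of the state.
- bot.sense(): the state, without advancing time (a new reading comes with each control period).
- snapshot(name): name is "scene" or "side" or "wrist"; returns (picture, depth): 480x640x3 uint8, red, green, blue; 480x640 float32, m along the optical axis (not along the pixel's ray), 0 where there is no reading.
- calibration(name): a dict with "intrinsics" (3x3 intrinsics, pixels), "position" and "orientation" of the camera in the world; the wrist camera has in their place "hand_eye" (4x4, takes a point from camera to tool coordinates, whose origin is the TCP and whose axes are the flange's). Camera axes: x right, y down, z forward; pixel columns grow to the right and rows downward; lengths in m; the calibration is good to about 2 mm. The wrist camera is an equidistant fisheye: a pixel r from the principal point sees the ray r / f radians off the axis. A picture is of the moment at which its call begins: read the wrist's pose just before it. calibration takes no time and is no camera call.
- bot.close_job(): hands the job in; it is judged then, once.
Trained networks look in the newest picture that a camera, given by its name, has taken for a name from the list of things; names that differ only in an ending like _2 or _b are one class to them, and where a whole thing is asked for, a point or a joint stands for the part that bears it (a point fixed in the world has none). Each returns a list of dicts, best first, with "confidence" (0 to 1); they miss things now and then, are a little off and sometimes report something else, mostly with a low value. They report only what shows in the picture. A call takes as long as a camera call. They do not tell look-alikes from the thing itself.
- models.look_for(camera, thing): "extent" ([centre column, centre row, width, height] in pixels, round what is visible of it).
The state is a dict: "clock": time; "q": joint angles; "qvel": joint speeds; "effort": joint torques, N m; "tcp_pos": TCP position; "tool_rot": TCP orientation; "ft_force": force on the tool from outside, world axes, zero at the start; "wrist_torque": the same for the moment, N m; "gripper_width": finger opening in m; "gripper_force": force on a finger pad.
Only numpy, scipy, OpenCV 4.12 (cv2) and the standard library are available. Lean on these libraries where they do the work, as an engineer would, in place of code of your own. Each camera call takes 0.05 s, during which the arm holds its last target. There are 200 camera calls.

## Working session

There is one attempt and no reset: what is moved stays moved. The work goes in short steps, Python scripts to look and compute and a tool call to move; the robot and the scene stay as the last step left them, time stands still between calls to the robot, and variables do not carry over. Pictures are saved under pics/ and viewed, at most 10 in all, crops included, and the job is handed in when it is done.

Besides the shell and the picture viewer there is one more tool, called after ">>>" as name(argument=value, ...) on one line, values as JSON. step_arm: Moves the arm, as the interface text tells. Its arguments: {"type":"object","properties":{"plan":{"type":"array","items":{"type":"object","properties":{"tx":{"type":"number"},"ty":{"type":"number"},"tz":{"type":"number"},"ax":{"type":"number"},"ay":{"type":"number"},"az":{"type":"number"}}}},"jaw":{"type":"number"},"grip_force":{"type":"number"}},"required":["plan"]}

```bash
mkdir -p pics
python3 - <<'E'
from plant import bot,snapshot,calibration,models
import numpy as np,cv2
ims=[]
for c in ("scene","side"):
    im,d=snapshot(c); np.savez(f"{c}.npz",im=im,d=d); cv2.imwrite(f"pics/{c}.png",im[:,:,::-1])
    print(c,{k:np.round(v,3).tolist() for k,v in calibration(c).items()})
    for t in ("shard","liner_red","liner_green","tray","clamshell","vial"):
        print(t,[(np.round(r["extent"]).tolist(),round(r["confidence"],2)) for r in models.look_for(c,t)][:4])
s=bot.sense(); print({k:np.round(v,3).tolist() for k,v in s.items()},bot.finger_overhang)
print(calibration("wrist"))
E
```

```text
scene {'intrinsics': [[478.185, 0.0, 320.278], [0.0, 478.185, 235.167], [0.0, 0.0, 1.0]], 'position': [1.211, -0.115, 0.589], 'orientation': [[0.204, 0.614, -0.763], [0.979, -0.145, 0.145], [-0.022, -0.776, -0.63]]}
shard [([292.0, 224.0, 36.0, 18.0], 0.83), ([310.0, 335.0, 29.0, 19.0], 0.8)]
liner_red [([417.0, 235.0, 34.0, 8.0], 0.57)]
liner_green [([208.0, 266.0, 39.0, 11.0], 0.71)]
tray [([369.0, 185.0, 541.0, 247.0], 0.65)]
clamshell [([377.0, 183.0, 54.0, 41.0], 0.81)]
vial [([217.0, 198.0, 15.0, 33.0], 0.87), ([293.0, 224.0, 36.0, 22.0], 0.28)]
side {'intrinsics': [[437.762, 0.0, 316.214], [0.0, 437.762, 242.736], [0.0, 0.0, 1.0]], 'position': [0.242, -0.462, 0.681], 'orientation': [[0.834, -0.409, 0.37], [-0.551, -0.613, 0.565], [-0.004, -0.676, -0.737]]}
shard [([303.0, 280.0, 35.0, 37.0], 0.98), ([408.0, 242.0, 21.0, 21.0], 0.92), ([357.0, 197.0, 30.0, 26.0], 0.61), ([364.0, 406.0, 51.0, 74.0], 0.16)]
liner_red [([290.0, 197.0, 33.0, 27.0], 0.78)]
liner_green [([396.0, 321.0, 42.0, 38.0], 0.89)]
tray [([281.0, 255.0, 416.0, 450.0], 0.57)]
clamshell [([222.0, 234.0, 59.0, 52
[... 315 characters left out ...]
.0], [0.322, -0.947, -0.0], [0.0, 0.0, -1.0]], 'ft_force': [-0.02, -0.572, 0.409], 'wrist_torque': [-0.019, -0.028, -0.029], 'gripper_force': 0.0, 'gripper_width': 0.094} 0.017
{'intrinsics': array([[371.64829954,   0.        , 320.67811113],
       [  0.        , 371.64829954, 235.70312297],
       [  0.        ,   0.        ,   1.        ]]), 'hand_eye': array([[-3.57075239e-04, -9.60561315e-01, -2.78068035e-01,
         8.05369001e-02],
       [ 9.99999402e-01, -5.55596218e-05, -1.09220250e-03,
         1.07434193e-04],
       [ 1.03367811e-03, -2.78068258e-01,  9.60560761e-01,
        -1.63101813e-01],
       [ 0.00000000e+00,  0.00000000e+00,  0.00000000e+00,
         1.00000000e+00]])}
```

View pics/scene.png

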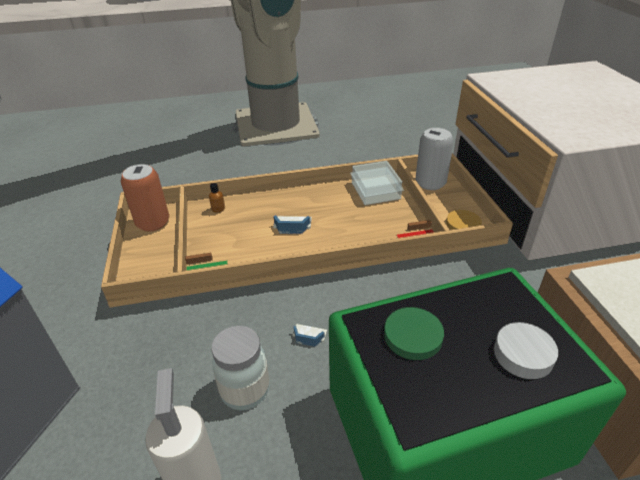

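View pics/side.png

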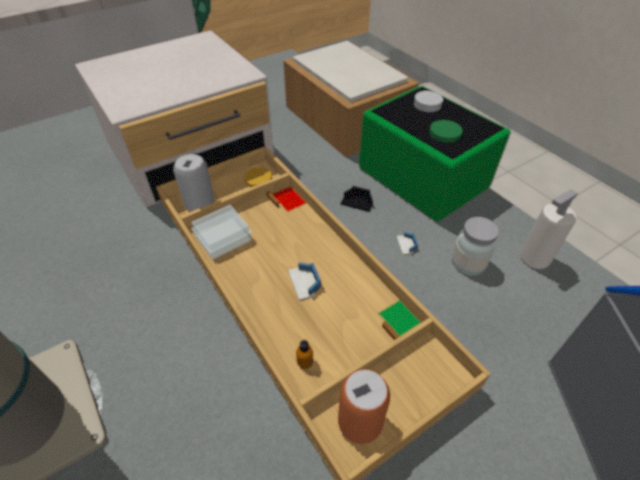

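The side view shows the shard in the main bay at (303,280), with its blue wall towards the rail. The red pocket is at the cabinet end (290,197) and the green one at (396,321). The blue and black pieces outside the tray are decoys. Next I'll fit the tray and shard poses from the depth images.

```bash
cat > h.py <<'E'
import numpy as np
from plant import calibration
from scipy.optimize import least_squares
def cloud(c,d):
    k=calibration(c);K=k["intrinsics"];v,u=np.indices(d.shape)
    if "hand_eye" in k: raise ValueError
    P=np.stack([(u-K[0,2])/K[0,0]*d,(v-K[1,2])/K[1,1]*d,d],-1)
    W=P@np.array(k["orientation"]).T+np.array(k["position"]); W[d==0]=np.nan
    return W
E
python3 - <<'E'
from h import *
A=[];C=[]
for c in ("scene","side"):
    f=np.load(c+".npz");W=cloud(c,f["d"]);im=f["im"].astype(int)
    A.append(W.reshape(-1,3));C.append(im.reshape(-1,3))
    r,g,b=im[...,0],im[...,1],im[...,2]
    for n,m in (("red",(r>150)&(g<60)&(b<60)),("green",(g>100)&(r<60)&(b<90)),("blue",(b>r+35)&(b>50)),("white",(r>150)&(b>r-25))):
        q=W[m];q=q[(q[:,2]>0.015)&(q[:,2]<0.07)&(q[:,0]>.3)&(q[:,0]<.85)&(abs(q[:,1])<.5)]
        if len(q): print(c,n,len(q),np.round(np.median(q,0),4),np.round(q.min(0),3),np.round(q.max(0),3))
W=np.vstack(A)
m=(abs(W[:,2]-.065)<.004)&(W[:,0]>.2)&(W[:,0]<1)&(abs(W[:,1])<.6)
T=W[m]
segs=[((-.144,-.345),(-.144,.345)),((.119,-.345),(.119,.345))]+[((-.144,y),(.119,y)) for y in(-.345,-.229,.229,.345)]
def dist(p,P):
    c,s=np.cos(p[2]),np.sin(p[2]);q=(P[:,:2]-p[:2])@np.array([[c,-s],[s,c]])
    D=[]
    for a,b in segs:
        a=np.array(a);b=np.array(b);t=np.clip((q-a)@(b-a)/((b-a)@(b-a)),0,1)
        D.append(np.linalg.norm(q-a-t[:,None]*(b-a),axis=1))
    return np.maximum(np.min(D,0)-.003,0)
best=None
for x0 in np.arange(.45,.66,.05):
  for y0 in (-.1,-.05,0,.05,.1):
    for t0 in (-.3,-.1,.1,.3):
      r=least_squares(dist,[x0,y0,t0],args=(T[::8],),loss="cauchy",f_scale=.004)
      if best is None or r.cost<best.cost: best=r
r=least_squares(dist,best.x,args=(T,),loss="cauchy",f_scale=.003)
print(r.x,len(T),np.mean(dist(r.x,T)<.003)); np.save("tray.npy",r.x)
p=r.x;c,s=np.cos(p[2]),np.sin(p[2]);R=np.array([[c,-s],[s,c]])
for n in("scene","side"):
    f=np.load(n+".npz");Wc=cloud(n,f["d"]);im=f["im"].astype(int);q=(Wc[...,:2]-p[:2])@R
    inb=(q[...,0]>-.13)&(q[...,0]<.11)&(abs(q[...,1])<.22)
    b=inb&(im[...,2]>im[...,0]+30)&(Wc[...,2]>.03)&(Wc[...,2]<.07)
    w=inb&(im.min(-1)>140)&(Wc[...,2]>.025)&(Wc[...,2]<.05)
    fl=inb&(abs(Wc[...,2]-.03)<.01);print("floor z",np.median(Wc[fl][:,2]))
    for k,m in(("blue",b),("white",w)):
        if m.sum()==0: continue
        z=np.c_[q[m],Wc[m][:,2]]*1000;print(n,k,len(z),np.median(z,0).round(1),z.min(0).round(),z.max(0).round())
    for nm,m in(("red",(im[...,0]>150)&(im[...,1]<60)),("green",(im[...,1]>100)&(im[...,0]<60)&(abs(Wc[...,0]-.6)<.3))):
        z=q[m&(Wc[...,2]<.05)&(abs(q[...,1])<.24)&(q[...,0]<.13)]*1000
        print(nm,len(z),np.round(z.min(0)),np.round(z.max(0))) if len(z) else 0
E
```

```text
scene red 59 [0.5701 0.1781 0.0307] [0.566 0.152 0.029] [0.574 0.204 0.033]
scene green 70 [ 0.5703 -0.1955  0.0307] [ 0.567 -0.229  0.029] [ 0.575 -0.163  0.033]
scene blue 258 [ 0.5183 -0.0401  0.0471] [ 0.483 -0.069  0.015] [ 0.76  -0.003  0.058]
scene white 554 [0.4603 0.1194 0.0557] [ 0.373 -0.146  0.017] [0.843 0.195 0.07 ]
side red 338 [0.5922 0.1781 0.0303] [0.563 0.15  0.027] [0.617 0.205 0.043]
side green 653 [ 0.5916 -0.1907  0.0302] [ 0.569 -0.216  0.027] [ 0.615 -0.163  0.034]
side blue 745 [ 0.587  -0.1823  0.0305] [ 0.486 -0.215  0.015] [ 0.757 -0.006  0.057]
side white 1020 [0.4508 0.1132 0.0511] [ 0.37  -0.131  0.032] [0.788 0.192 0.07 ]
[ 5.01090521e-01 -5.65493676e-03 -1.15027836e-04] 14455 0.7004496713939813
floor z 0.02987285060512368
scene blue 334 [ 15.  -30.1  49.1] [ -18. -182.   32.] [70.  3. 58.]
scene white 313 [-38.9 131.4  37.3] [-46. -51.  28.] [  9. 198.  50.]
red 59 [ 65. 158.] [ 73. 210.]
green 70 [  66. -223.] [  74. -158.]
floor z 0.02958419770657844
side blue 503 [  77.7 -171.8   31.4] [ -16. -210.   30.] [110.  -0.  57.]
side white 592 [-15.8 -22.6  35.5] [-128.  -61.   28.] [ 15. 190.  50.]
red 338 [ 61. 156.] [116. 211.]
green 653 [  68. -210.] [ 114. -157.]
```

```bash
cat >> h.py <<'E'
def fit_shard(Q,x0):
    """Q: Nx3 tray-frame points on blue wall (m). returns x,y,theta of shard in tray"""
    pts=np.array([(-.004,-.033),(.020,-.0195),(.020,.0195),(-.004,.033)])
    def f(p):
        c,s=np.cos(p[2]),np.sin(p[2]);q=(Q[:,:2]-p[:2])@np.array([[c,-s],[s,c]]);D=[]
        for a,b in zip(pts[:-1],pts[1:]):
            t=np.clip((q-a)@(b-a)/((b-a)@(b-a)),0,1);D.append(np.linalg.norm(q-a-t[:,None]*(b-a),axis=1))
        return np.maximum(np.min(D,0)-.003,0)+np.min(D,0)*.05
    return least_squares(f,x0,loss="cauchy",f_scale=.002)
def shard(cams=("scene","side"),roi=None,data=None):
    from plant import snapshot
    p=np.load("tray.npy");c,s=np.cos(p[2]),np.sin(p[2]);R=np.array([[c,-s],[s,c]]);S=[];H=[]
    for n in cams:
        im,d=(lambda f:(f["im"],f["d"]))(np.load(n+".npz")) if data else snapshot(n)
        im=im.astype(int);W=cloud(n,d);q=(W[...,:2]-p[:2])@R
        m=(q[...,0]>-.13)&(q[...,0]<.118)&(abs(q[...,1])<.226)&(im[...,2]>im[...,0]+30)&(im[...,2]>im[...,1]+12)&(W[...,2]>.038)&(W[...,2]<.066)
        if roi: m&=(q[...,0]>roi[0])&(q[...,0]<roi[1])&(q[...,1]>roi[2])&(q[...,1]<roi[3])
        S.append(np.c_[q[m],W[m][:,2]]);print(n,m.sum(),np.median(S[-1],0).round(4) if m.sum() else "")
    S=np.vstack(S)
    best=min((fit_shard(S,[np.median(S[:,0])-.015,np.median(S[:,1]),t]) for t in(-.45,-.2,0,.2,.45)),key=lambda r:r.cost)
    print("shard tray mm/deg",(best.x[:2]*1000).round(1),np.degrees(best.x[2]).round(1),"cost",best.cost,len(S))
    return best.x
E
python3 - <<'E'
from h import *
shard(data=1);shard(("scene",),data=1);shard(("side",),data=1)
E
```

```text
scene 262 [ 0.0147 -0.0285  0.0507]
side 174 [ 0.0084 -0.0367  0.0502]
shard tray mm/deg [ -4.7 -28.8] -14.8 cost 1.8850544885163798e-05 436
scene 262 [ 0.0147 -0.0285  0.0507]
shard tray mm/deg [ -4.4 -28.1] -14.2 cost 1.2487501464438517e-05 262
side 174 [ 0.0084 -0.0367  0.0502]
shard tray mm/deg [ -6.8 -29.7] -14.5 cost 4.016154219727974e-07 174
```

Tray: centre at world (0.501, -0.006), yaw about 0. Shard: tray (-5, -29) mm, yaw -14.5°. I'm moving to a hover above the hollow with the jaws shut and tool yaw at 0.

>>> step_arm(plan=[{"tx":454,"ty":-460,"tz":30,"az":18.8},{"tx":454,"ty":-460,"tz":30,"az":18.8},{"tx":454,"ty":-460,"tz":30,"az":18.8},{"tx":454,"ty":-460,"tz":30,"az":18.8},{"tx":454,"ty":-460,"tz":30,"az":18.8},{"tx":454,"ty":-460,"tz":30,"az":18.8},{"tx":454,"ty":-460,"tz":30,"az":18.8},{"tx":454,"ty":-460,"tz":30,"az":18.8},{"tx":454,"ty":-460,"tz":30,"az":18.8},{"tx":454,"ty":-460,"tz":30,"az":18.8},{"tx":454,"ty":-460,"tz":30,"az":18.8},{"tx":454,"ty":-460,"tz":30,"az":18.8},{"tx":454,"ty":-460,"tz":30,"az":18.8},{"tx":454,"ty":-460,"tz":30,"az":18.8},{"tx":454,"ty":-460,"tz":30,"az":18.8},{"tx":454,"ty":-460,"tz":30,"az":18.8},{"tx":454,"ty":-460,"tz":30,"az":18.8},{"tx":454,"ty":-460,"tz":30,"az":18.8},{"tx":454,"ty":-460,"tz":30,"az":18.8},{"tx":454,"ty":-460,"tz":30,"az":18.8}], jaw=0, grip_force=10)

```text
schema error: expected keys tx, ty, tz, ax, ay, az
```

>>> step_arm(plan=[{"tx":454,"ty":-460,"tz":30,"ax":0,"ay":0,"az":18.8},{"tx":454,"ty":-460,"tz":30,"ax":0,"ay":0,"az":18.8},{"tx":454,"ty":-460,"tz":30,"ax":0,"ay":0,"az":18.8},{"tx":454,"ty":-460,"tz":30,"ax":0,"ay":0,"az":18.8},{"tx":454,"ty":-460,"tz":30,"ax":0,"ay":0,"az":18.8},{"tx":454,"ty":-460,"tz":30,"ax":0,"ay":0,"az":18.8},{"tx":454,"ty":-460,"tz":30,"ax":0,"ay":0,"az":18.8},{"tx":454,"ty":-460,"tz":30,"ax":0,"ay":0,"az":18.8},{"tx":454,"ty":-460,"tz":30,"ax":0,"ay":0,"az":18.8},{"tx":454,"ty":-460,"tz":30,"ax":0,"ay":0,"az":18.8},{"tx":454,"ty":-460,"tz":30,"ax":0,"ay":0,"az":18.8},{"tx":454,"ty":-460,"tz":30,"ax":0,"ay":0,"az":18.8},{"tx":454,"ty":-460,"tz":30,"ax":0,"ay":0,"az":18.8},{"tx":454,"ty":-460,"tz":30,"ax":0,"ay":0,"az":18.8},{"tx":454,"ty":-460,"tz":30,"ax":0,"ay":0,"az":18.8},{"tx":454,"ty":-460,"tz":30,"ax":0,"ay":0,"az":18.8},{"tx":454,"ty":-460,"tz":30,"ax":0,"ay":0,"az":18.8},{"tx":454,"ty":-460,"tz":30,"ax":0,"ay":0,"az":18.8},{"tx":454,"ty":-460,"tz":30,"ax":0,"ay":0,"az":18.8},{"tx":454,"ty":-460,"tz":30,"ax":0,"ay":0,"az":18.8}], jaw=0, grip_force=10)

```text
clock: 2.37
tcp_pos: [0.4904, -0.0355, 0.1926]
tool_rot: [[1.0, -0.003, -0.0], [-0.003, -1.0, -0.001], [-0.0, 0.001, -1.0]]
ft_force: [-0.2, -1.3, 0.0]
gripper_width: 0.0007
gripper_force: 0.0
```

```bash
cat >> h.py <<'E'
def wrist(roi=None,save=None):
    from plant import bot,snapshot
    import cv2
    s=bot.sense();im,d=snapshot("wrist");k=calibration("wrist");K=k["intrinsics"];T=k["hand_eye"]
    if save: cv2.imwrite(save,im[:,:,::-1])
    v,u=np.indices(d.shape);du,dv=(u-K[0,2]),(v-K[1,2]);r=np.hypot(du,dv)+1e-9;th=np.minimum(r/K[0,0],1.5)
    P=np.stack([du/r*np.tan(th)*d,dv/r*np.tan(th)*d,d],-1)
    W=(P@T[:3,:3].T+T[:3,3])@np.array(s["tool_rot"]).T+np.array(s["tcp_pos"])
    p=np.load("tray.npy");c,sn=np.cos(p[2]),np.sin(p[2]);R=np.array([[c,-sn],[sn,c]])
    q=(W[...,:2]-p[:2])@R;im=im.astype(int)
    fl=(d>0)&(q[...,0]>0)&(q[...,0]<.1)&(abs(q[...,1])<.1)&(abs(W[...,2]-.03)<.008);print("floor",np.median(W[fl][:,2]) if fl.any() else None)
    m=(d>0)&(q[...,0]>-.13)&(q[...,0]<.118)&(abs(q[...,1])<.226)&(im[...,2]>im[...,0]+30)&(im[...,2]>im[...,1]+12)&(W[...,2]>.038)&(W[...,2]<.066)
    if roi: m&=(q[...,0]>roi[0])&(q[...,0]<roi[1])&(q[...,1]>roi[2])&(q[...,1]<roi[3])
    rt=(d>0)&(abs(W[...,2]-.065)<.004)&(abs(q[...,0]-.119)<.012)&(abs(q[...,1])<.2)
    if rt.sum()>50: print("rail top x mm",np.percentile(q[rt][:,0]*1000,[3,50,97]).round(1))
    S=np.c_[q[m],W[m][:,2]]
    if len(S)<30: print("few",len(S)); return
    best=min((fit_shard(S,[np.median(S[:,0])-.015,np.median(S[:,1]),t]) for t in(-.45,-.2,0,.2,.45)),key=lambda r:r.cost)
    print("wrist shard",(best.x[:2]*1000).round(1),np.degrees(best.x[2]).round(1),"cost",best.cost,len(S),"tcp tray",((np.array(s["tcp_pos"])[:2]-p[:2])@R*1000).round(1))
E
python3 -c "
from h import *
wrist(save='pics/w1.png')"
```

```text
floor 0.030954859224755688
rail top x mm [113.7 117.3 121.4]
wrist shard [ -5.  -27.7] -14.5 cost 1.919267364258942e-06 526 tcp tray [-10.6 -29.9]
```

View pics/w1.png

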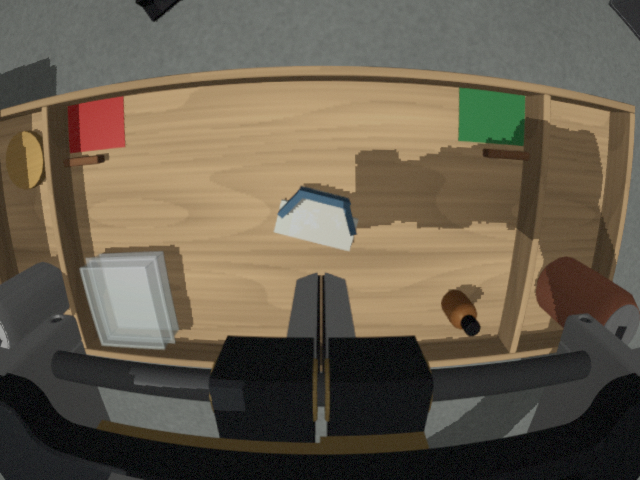

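The wrist view agrees: the shard, at pixel (318,218), opens towards the fingers. The red liner is at (97,125) and the path along the rail is free. I'll descend into the hollow.

>>> step_arm(plan=[{"tx":1,"ty":-3,"tz":35,"ax":0,"ay":0,"az":0},{"tx":1,"ty":-3,"tz":70,"ax":0,"ay":0,"az":0},{"tx":1,"ty":-3,"tz":100,"ax":0,"ay":0,"az":0},{"tx":1,"ty":-3,"tz":115,"ax":0,"ay":0,"az":0},{"tx":1,"ty":-3,"tz":125,"ax":0,"ay":0,"az":0},{"tx":1,"ty":-3,"tz":131,"ax":0,"ay":0,"az":0},{"tx":1,"ty":-3,"tz":135,"ax":0,"ay":0,"az":0},{"tx":1,"ty":-3,"tz":136,"ax":0,"ay":0,"az":0},{"tx":1,"ty":-3,"tz":136,"ax":0,"ay":0,"az":0}])

```text
clock: 3.17
tcp_pos: [0.4926, -0.031, 0.0571]
tool_rot: [[1.0, -0.001, 0.001], [-0.001, -1.0, -0.0], [0.001, 0.0, -1.0]]
ft_force: [-0.4, -0.4, 0.2]
gripper_width: 0.0002
gripper_force: 0.0
```

```bash
python3 -c "
from h import *
shard();wrist()"
```

```text
scene 225 [ 0.0153 -0.0325  0.0485]
side 59 [-0.0041 -0.0584  0.0486]
shard tray mm/deg [ -3.5 -28.8] -14.2 cost 1.42897003541156e-06 284
floor 0.030921852493093663
rail top x mm [113.8 117.1 121.4]
wrist shard [ -5.2 -27.3] -14.2 cost 4.449787012431146e-07 183 tcp tray [ -8.4 -25.2]
```

>>> step_arm(plan=[{"tx":5,"ty":1,"tz":1,"ax":0,"ay":0,"az":0},{"tx":10,"ty":1,"tz":1,"ax":0,"ay":0,"az":0},{"tx":14,"ty":1,"tz":1,"ax":0,"ay":0,"az":0},{"tx":18,"ty":1,"tz":1,"ax":0,"ay":0,"az":0},{"tx":22,"ty":1,"tz":1,"ax":0,"ay":0,"az":0},{"tx":26,"ty":1,"tz":1,"ax":0,"ay":0,"az":0},{"tx":30,"ty":1,"tz":1,"ax":0,"ay":0,"az":0},{"tx":35,"ty":1,"tz":1,"ax":0,"ay":0,"az":0},{"tx":40,"ty":1,"tz":1,"ax":0,"ay":0,"az":0},{"tx":45,"ty":1,"tz":1,"ax":0,"ay":0,"az":0},{"tx":50,"ty":1,"tz":1,"ax":0,"ay":0,"az":0},{"tx":54,"ty":1,"tz":1,"ax":0,"ay":0,"az":0},{"tx":58,"ty":1,"tz":1,"ax":0,"ay":0,"az":0},{"tx":60,"ty":1,"tz":1,"ax":0,"ay":0,"az":0}])

```text
clock: 4.48
tcp_pos: [0.5528, -0.0317, 0.0555]
tool_rot: [[1.0, -0.0, 0.001], [-0.0, -1.0, -0.0], [0.001, 0.0, -1.0]]
ft_force: [-1.0, -0.3, -0.5]
gripper_width: 0.0009
gripper_force: 0.3
```

```bash
python3 -c "
from h import *
shard();wrist()"
```

```text
scene 250 [ 0.0657 -0.0341  0.0494]
side 49 [ 0.0477 -0.0594  0.0495]
shard tray mm/deg [ 45.4 -31.8] -0.9 cost 6.925203708231916e-06 299
floor 0.031022763351388517
rail top x mm [114.4 118.3 122. ]
wrist shard [ 44.5 -30.7] -1.9 cost 3.1077959195985345e-06 978 tcp tray [ 51.6 -26.1]
```

>>> step_arm(plan=[{"tx":5,"ty":0,"tz":0,"ax":0,"ay":0,"az":0},{"tx":10,"ty":0,"tz":0,"ax":0,"ay":0,"az":0},{"tx":15,"ty":0,"tz":0,"ax":0,"ay":0,"az":0},{"tx":20,"ty":0,"tz":0,"ax":0,"ay":0,"az":0},{"tx":25,"ty":0,"tz":0,"ax":0,"ay":0,"az":0},{"tx":29,"ty":0,"tz":0,"ax":0,"ay":0,"az":0},{"tx":33,"ty":0,"tz":0,"ax":0,"ay":0,"az":0},{"tx":37,"ty":0,"tz":0,"ax":0,"ay":0,"az":0},{"tx":40,"ty":0,"tz":0,"ax":0,"ay":0,"az":0},{"tx":43,"ty":0,"tz":0,"ax":0,"ay":0,"az":0},{"tx":45,"ty":0,"tz":0,"ax":0,"ay":0,"az":0},{"tx":46,"ty":0,"tz":0,"ax":0,"ay":0,"az":0},{"tx":46,"ty":0,"tz":0,"ax":0,"ay":0,"az":0}])

```text
clock: 5.72
tcp_pos: [0.5984, -0.0318, 0.0555]
tool_rot: [[1.0, -0.0, 0.001], [-0.0, -1.0, -0.0], [0.001, 0.0, -1.0]]
ft_force: [0.3, 0.0, 0.5]
gripper_width: 0.0006
gripper_force: 0.0
```

```bash
python3 -c "
from h import *
shard();wrist()"
```

```text
scene 19 [ 0.0915 -0.0593  0.0517]
side 66 [ 0.0999 -0.0545  0.0507]
shard tray mm/deg [ 88.8 -33.1] -0.4 cost 2.388337029823961e-07 85
floor 0.03115453383236175
rail top x mm [114.7 119.2 122.2]
wrist shard [ 88.8 -30.7] -1.0 cost 2.676620396184083e-06 1275 tcp tray [ 97.2 -26.1]
```

>>> step_arm(plan=[{"tx":1,"ty":0,"tz":0,"ax":0,"ay":0,"az":0},{"tx":2,"ty":0,"tz":0,"ax":0,"ay":0,"az":0},{"tx":3,"ty":0,"tz":0,"ax":0,"ay":0,"az":0},{"tx":3.5,"ty":0,"tz":0,"ax":0,"ay":0,"az":0},{"tx":4,"ty":0,"tz":0,"ax":0,"ay":0,"az":0},{"tx":4,"ty":0,"tz":0,"ax":0,"ay":0,"az":0}])

```text
clock: 6.37
tcp_pos: [0.6002, -0.0319, 0.0553]
tool_rot: [[1.0, -0.0, -0.004], [-0.0, -1.0, -0.0], [-0.004, 0.0, -1.0]]
ft_force: [-5.5, -0.9, 3.8]
gripper_width: 0.0006
gripper_force: 2.7
```

>>> step_arm(plan=[{"tx":0,"ty":-4,"tz":0,"ax":0,"ay":0,"az":0},{"tx":0,"ty":-9,"tz":0,"ax":0,"ay":0,"az":0},{"tx":0,"ty":-15,"tz":0,"ax":0,"ay":0,"az":0},{"tx":0,"ty":-21,"tz":0,"ax":0,"ay":0,"az":0},{"tx":0,"ty":-27,"tz":0,"ax":0,"ay":0,"az":0},{"tx":0,"ty":-33,"tz":0,"ax":0,"ay":0,"az":0},{"tx":0,"ty":-38,"tz":0,"ax":0,"ay":0,"az":0},{"tx":0,"ty":-40,"tz":0,"ax":0,"ay":0,"az":0}])

```text
clock: 7.03
tcp_pos: [0.6002, 0.0066, 0.0552]
tool_rot: [[1.0, -0.001, -0.004], [-0.001, -1.0, -0.002], [-0.004, 0.002, -1.0]]
ft_force: [-4.8, -3.8, 2.2]
gripper_width: 0.0005
gripper_force: 3.3
```

```bash
python3 -c "
from h import *
shard();wrist(save='pics/w2.png')"
```

```text
scene 13 [ 0.0918 -0.0214  0.0509]
side 66 [ 0.1033 -0.016   0.0505]
shard tray mm/deg [89.6  4.7] 2.0 cost 2.6421287897501885e-07 79
floor 0.0311061621650252
rail top x mm [108.6 119.  122.2]
wrist shard [89.9  7.3] 0.1 cost 2.3284069640579496e-06 941 tcp tray [99.1 12.6]
```

View pics/w2.png

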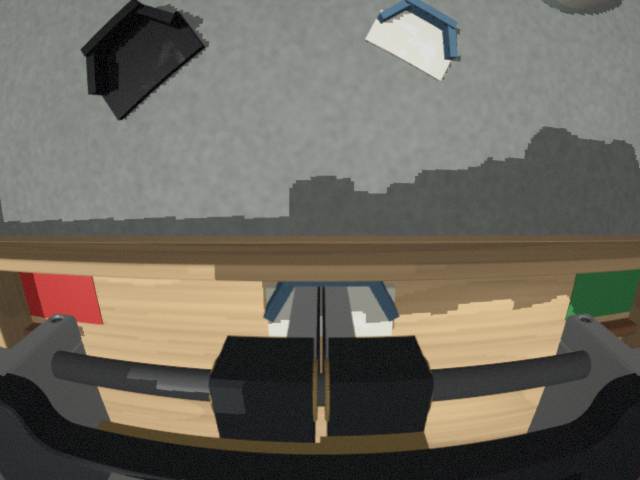

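The shard is flush on the rail at (330,285) and moves with the fingers. I'll carry on along the rail.

>>> step_arm(plan=[{"tx":0,"ty":-5,"tz":0,"ax":0,"ay":0,"az":0},{"tx":0,"ty":-13,"tz":0,"ax":0,"ay":0,"az":0},{"tx":0,"ty":-22,"tz":0,"ax":0,"ay":0,"az":0},{"tx":0,"ty":-31,"tz":0,"ax":0,"ay":0,"az":0},{"tx":0,"ty":-40,"tz":0,"ax":0,"ay":0,"az":0},{"tx":0,"ty":-49,"tz":0,"ax":0,"ay":0,"az":0},{"tx":0,"ty":-58,"tz":0,"ax":0,"ay":0,"az":0},{"tx":0,"ty":-67,"tz":0,"ax":0,"ay":0,"az":0},{"tx":0,"ty":-76,"tz":0,"ax":0,"ay":0,"az":0},{"tx":0,"ty":-85,"tz":0,"ax":0,"ay":0,"az":0},{"tx":0,"ty":-94,"tz":0,"ax":0,"ay":0,"az":0},{"tx":0,"ty":-103,"tz":0,"ax":0,"ay":0,"az":0},{"tx":0,"ty":-112,"tz":0,"ax":0,"ay":0,"az":0},{"tx":0,"ty":-121,"tz":0,"ax":0,"ay":0,"az":0},{"tx":0,"ty":-130,"tz":0,"ax":0,"ay":0,"az":0},{"tx":0,"ty":-139,"tz":0,"ax":0,"ay":0,"az":0},{"tx":0,"ty":-148,"tz":0,"ax":0,"ay":0,"az":0},{"tx":0,"ty":-156,"tz":0,"ax":0,"ay":0,"az":0},{"tx":0,"ty":-162,"tz":0,"ax":0,"ay":0,"az":0},{"tx":0,"ty":-166,"tz":0,"ax":0,"ay":0,"az":0}])

```text
clock: 8.85
tcp_pos: [0.6001, 0.1723, 0.0552]
tool_rot: [[1.0, -0.001, -0.004], [-0.001, -1.0, -0.003], [-0.004, 0.003, -1.0]]
ft_force: [-4.8, -5.3, 5.3]
gripper_width: 0.0005
gripper_force: 4.0
```

```bash
python3 -c "
from h import *
shard();wrist()"
```

```text
scene 10 [0.0911 0.1421 0.0513]
side 49 [0.1024 0.1469 0.0494]
shard tray mm/deg [ 89.7 170.9] 4.9 cost 4.1118658689274554e-07 59
floor 0.030912082561238043
rail top x mm [108.1 118.8 122.1]
wrist shard [ 89.9 173.5] -0.0 cost 2.7741691118822216e-06 1076 tcp tray [ 99.  178.9]
```

>>> step_arm(plan=[{"tx":0,"ty":-4,"tz":0,"ax":0,"ay":0,"az":0},{"tx":0,"ty":-8,"tz":0,"ax":0,"ay":0,"az":0},{"tx":0,"ty":-11,"tz":0,"ax":0,"ay":0,"az":0},{"tx":0,"ty":-13,"tz":0,"ax":0,"ay":0,"az":0},{"tx":0,"ty":-14,"tz":0,"ax":0,"ay":0,"az":0},{"tx":0,"ty":-15,"tz":0,"ax":0,"ay":0,"az":0},{"tx":0,"ty":-16,"tz":0,"ax":0,"ay":0,"az":0},{"tx":0,"ty":-16,"tz":0,"ax":0,"ay":0,"az":0}])

```text
clock: 9.67
tcp_pos: [0.6001, 0.1874, 0.0552]
tool_rot: [[1.0, -0.002, -0.005], [-0.002, -1.0, -0.004], [-0.005, 0.004, -1.0]]
ft_force: [-4.9, -5.0, 5.6]
gripper_width: 0.0003
gripper_force: 4.2
```

>>> step_arm(plan=[{"tx":0,"ty":-1,"tz":0,"ax":0,"ay":0,"az":0},{"tx":0,"ty":-2,"tz":0,"ax":0,"ay":0,"az":0},{"tx":0,"ty":-3,"tz":0,"ax":0,"ay":0,"az":0},{"tx":0,"ty":-3,"tz":0,"ax":0,"ay":0,"az":0}])

```text
clock: 10.0
tcp_pos: [0.6001, 0.1904, 0.0552]
tool_rot: [[1.0, -0.002, -0.005], [-0.002, -1.0, -0.004], [-0.005, 0.004, -1.0]]
ft_force: [-5.9, -5.7, 4.2]
gripper_width: 0.001
gripper_force: 4.2
```

```bash
python3 -c "
from h import *
wrist()"
```

```text
floor 0.030912455952061837
rail top x mm [108.3 118.9 122.1]
wrist shard [ 89.9 190.6] -0.2 cost 2.9644476439423933e-06 1113 tcp tray [ 99.  196.1]
```

>>> step_arm(plan=[{"tx":0,"ty":-1,"tz":0,"ax":0,"ay":0,"az":0},{"tx":0,"ty":-2,"tz":0,"ax":0,"ay":0,"az":0},{"tx":0,"ty":-2,"tz":0,"ax":0,"ay":0,"az":0}])

```text
clock: 10.3
tcp_pos: [0.6001, 0.191, 0.0551]
tool_rot: [[1.0, -0.002, -0.005], [-0.002, -1.0, -0.005], [-0.005, 0.006, -1.0]]
ft_force: [-6.4, -8.2, 4.6]
gripper_width: 0.0004
gripper_force: 5.1
```

>>> step_arm(plan=[{"tx":0,"ty":-1,"tz":0,"ax":0,"ay":0,"az":0},{"tx":0,"ty":-2,"tz":0,"ax":0,"ay":0,"az":0},{"tx":0,"ty":-2,"tz":0,"ax":0,"ay":0,"az":0}])

```text
clock: 10.55
tcp_pos: [0.6001, 0.1912, 0.0551]
tool_rot: [[1.0, -0.003, -0.005], [-0.003, -1.0, -0.008], [-0.005, 0.008, -1.0]]
ft_force: [-4.8, -10.1, 6.0]
gripper_width: 0.0004
gripper_force: 6.3
```

```bash
python3 -c "
from h import *
wrist()"
```

```text
floor 0.03091875168483631
rail top x mm [108.3 119.  122.1]
wrist shard [ 89.9 191.1] 0.4 cost 2.906341911511541e-06 1108 tcp tray [ 99.  196.8]
```

Motion has stalled against the end wall, with the shard at y = 191 mm and yaw about 0. I'll ease off inside the hollow and then lift straight up.

>>> step_arm(plan=[{"tx":-1,"ty":1.5,"tz":0,"ax":0,"ay":0,"az":0},{"tx":-2,"ty":3,"tz":0,"ax":0,"ay":0,"az":0},{"tx":-4,"ty":4,"tz":0,"ax":0,"ay":0,"az":0},{"tx":-7,"ty":6,"tz":0,"ax":0,"ay":0,"az":0},{"tx":-10,"ty":7,"tz":0,"ax":0,"ay":0,"az":0},{"tx":-13,"ty":8,"tz":0,"ax":0,"ay":0,"az":0},{"tx":-13,"ty":8,"tz":0,"ax":0,"ay":0,"az":0},{"tx":-13,"ty":8,"tz":-5,"ax":0,"ay":0,"az":0},{"tx":-13,"ty":8,"tz":-15,"ax":0,"ay":0,"az":0},{"tx":-13,"ty":8,"tz":-30,"ax":0,"ay":0,"az":0},{"tx":-13,"ty":8,"tz":-60,"ax":0,"ay":0,"az":0},{"tx":-13,"ty":8,"tz":-100,"ax":0,"ay":0,"az":0},{"tx":-50,"ty":30,"tz":-130,"ax":0,"ay":0,"az":0},{"tx":-80,"ty":50,"tz":-140,"ax":0,"ay":0,"az":0},{"tx":-100,"ty":70,"tz":-140,"ax":0,"ay":0,"az":0},{"tx":-100,"ty":70,"tz":-140,"ax":0,"ay":0,"az":0},{"tx":-100,"ty":70,"tz":-140,"ax":0,"ay":0,"az":0}])

```text
clock: 12.02
tcp_pos: [0.5018, 0.1263, 0.1972]
tool_rot: [[1.0, -0.002, 0.002], [-0.002, -1.0, 0.001], [0.002, -0.001, -1.0]]
ft_force: [0.2, 0.7, 0.1]
gripper_width: 0.0006
gripper_force: 0.0
```

```bash
python3 -c "
from h import *
shard();wrist(save='pics/w3.png')
import cv2
a=cv2.imread('pics/w3.png');cv2.imwrite('pics/w3c.png',cv2.resize(a[30:350,0:420],None,fx=1.8,fy=1.8))"
```

```text
scene 21 [0.0922 0.1641 0.0516]
side 157 [0.106 0.195 0.05 ]
shard tray mm/deg [ 90.7 188.1] -2.3 cost 5.243906122427256e-06 178
floor 0.03083136092384761
rail top x mm [113.5 117.3 121.3]
wrist shard [ 90.3 190.3] -0.1 cost 3.7336932066178267e-06 755 tcp tray [  2.2 133.8]
```

View pics/w3c.png

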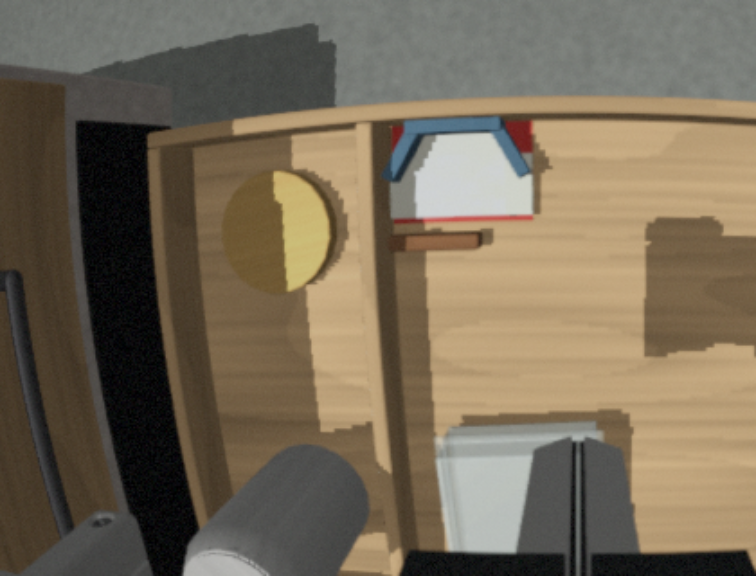

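The shard covers the red liner at crop pixel (460,170). It lies flush along the rail and up against the end wall, and the robot is clear, so I'm handing in.

```bash
python3 -c "
from plant import bot
print(bot.close_job())"
```

```text
the job is handed in; nothing more can be done
None
```

The job is handed in: the shard was pushed to the rail and slid home into the red-liner pocket, flush on the rail and against the end wall in the last wrist picture, with nothing else touched and the robot clear at about 12 s.

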